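# Load a blank into the fence corner of a desktop router

### The arm

A 6-joint arm with a two-finger parallel gripper is mounted at the origin on the work surface. World frame = base frame: x ahead of the robot, y to its left, z up, the work surface at z = 0. Lengths are in m, angles in rad, forces in N, time in s.
With the tool pointing down it reaches from about 0.25 to 0.725 m from the base axis. Payload 4 kg.
Tool frame: the origin (TCP) lies between the finger pads; the fingertips stand 8 mm ahead of it and the grasp point (between the pads) lies 11 mm behind it; z points along the fingers, y is the direction in which the jaws open and shut (so a half turn about z gives the same grasp; the last joint's range is limited). The gripper opens to 85 mm and grips with 20 to 120 N. Pads are 22 mm wide; open, the fingers measure 114 mm over their backs; the gripper's body (76 mm by 85 mm) begins 54 mm behind the grasp point. The pads swing forward as they close: fully open they stand 13 mm farther back than shut.
Start: joints at [-1.307, 0.241, 0.005, 1.335, 0, 1.571], TCP at [0.13, -0.483, 0.239] pointing down, gripper open.
Joint ranges: [-2.72, 2.72], [-1.05, 1.87], [-1.09, 1.28], [-1.99, 2.15], [-1.42, 1.44], [-3.14, 3.14]. Speed limits (rad/s): [2.79, 2.79, 3.14, 3.14, 3.14, 3.14].

### API

Orientations are given as a unit quaternion [x, y, z, w].
In Python, from workcell import * gives the robot as it stands.
- The arm moves only by the tool send_rows, never from a script. Its argument "increments" is a list that holds one entry, the list of rows, each a list of 6 numbers: the shift along the tool's x, y, z in units of 50 mm (1.0 is 50 mm), then the turn, a rotation vector about the tool's x, y, z in units of 10 degrees (1.0 is 10 degrees). In form: [[[x, y, z, ax, ay, az], ...]]. A call has 1 to 8 rows; each row shifts and turns the commanded pose from where the row before left it, along the tool's axes as they then stand; what a row does not reach is not made up. A row lasts 1/8 s, in which the tool goes at most 62.5 mm and 10.7 degrees, less where a joint would pass 70% of its speed; a pose out of reach is approached as far as the arm can. A call with a number of a shift or a turn outside -1 to 1 is refused whole. A call with a gripper value outside its range is refused whole. "grip" is the closure, from 0 (fully open) to 1 (shut), set as the call begins (left out, the last holds). The fingers move at their own pace and stop on an object; the grip force is fixed at half the most. Time passes only in rows, so rows that do not move let the fingers close. It gives the time, the measured TCP pose, the force and the opening at its end, in the units of the state.
- get_obs(): the state, without advancing time (a new reading comes with each control period).
- camera(name): name is "side" or "top"; returns a dict with "color" (384x512x3 uint8, red, green, blue), "z_map" (384x512 float32, m along the optical axis (not along the pixel's ray), 0 where there is no reading), "intrinsics" (3x3 intrinsics, pixels), "dist" ([k1, k2, p1, p2, k3] as OpenCV has them; the pictures are not rectified), "pose" (4x4, takes a point from camera to world coordinates). Camera axes: x right, y down, z forward; pixel columns grow to the right and rows downward; lengths in m; the calibration is good to about 2 mm. A picture is of the moment at which its call begins.
- job_done(): hands the job in, once; it reports no verdict.
The state is a dict: "clock": time; "joint_pos": joint angles; "joint_vel": joint speeds; "tau": joint torques, N m; "eef_pos": TCP position; "tool_rot": TCP orientation; "ft_force": force on the tool from outside, world axes, zero at the start; "ft_torque": the same for the moment, N m; "grip_width": finger opening in m.
Only numpy, scipy, OpenCV 4.12 (cv2) and the standard library are available. Lean on these libraries where they do the work, as an engineer would, in place of code of your own. Each camera call takes 0.05 s, during which the arm holds its last target.

### The job

Load the longer of the two wooden blocks into the desktop router for machining: lay it flat on the router's bed and push it under the gantry until its long side is flush against the rear fence and its end is flush against the sliding side stop, square in the corner, then let go. Push gently: the side stop is only held by friction and must keep its setting. Leave the shorter block where it is.

Things in the scene. Friction and masses are not known exactly. Their poses are not given: they have to be found in the camera images.
- blank: The longer of two plain beech blocks: 60 mm (its x) by 120 mm (its y) by 30 mm high (z), about 0.15 to 0.25 kg. Origin at the centre of its underside. It starts flat on the table, left or right of the router.
- offcut: The shorter beech block, not to be used: 60 mm (x) by 80 mm (y) by 30 mm high; origin at the centre of its underside. It lies on the other side of the router.
- router: Desktop router. Origin on the table under its bed; x points away from the robot to the rear fence, y left to the side stop. Flat bed 45 mm above the table, x -140 to 160 mm, y -175 to 175 mm. Gantry: side plates at y = +-165 mm (20 mm thick, x 40 to 110, to 270 mm over the table; motors outside them to y = +-220 mm) and a beam. Spindle behind the beam at y = -85 mm, 55 mm or more over the bed.
- rear_face (a point): Point on the front face of the steel rear fence (bar 25 mm high, 15 mm thick, 260 mm long) at its foot on the bed, middle of its length; axes as the router's. The fence is rigid. The blank is home when its origin is 30 mm in front of this point (x = -30 mm), its long side along the fence (y).
- stop_face (a point): Point on the side stop's face at its foot on the bed, middle of the face's 80 mm length (which ends 5 mm from the rear fence); axes as the router's; the face looks to -y. Steel bar 25 mm high, 15 mm thick, with a knobbed clamp block behind, 45 mm in all. Blank home: its origin 60 mm to the right of this point (y = -60 mm). Slides along y if pushed with over about 18 N, and stays there.
- beam_edge (a point): Middle of the lower front edge of the gantry beam, 145 mm above the bed, 70 mm in front of the rear fence's face (axes as the router's). The beam is 40 mm deep, 70 mm high. When the blank is home its near side is 10 mm behind this edge, so an upright tool hits the beam: the tool must lean, fingers reaching forward, about 35 degrees.
Things that resemble listed ones, but are neither listed nor needed, are in the scene too. What is shaped like the blank but green or red is not meant.

How it is judged:
By the outcome, as a careful person would: the job done as asked, in the order asked, and still so for the second after the job is handed in, with the robot touching nothing.
It also fails if it takes over 72 s, if anything falls off the work surface, if the arm or the gripper's body presses on something with over 40 N, if the wrist force passes 120 N, or if a joint passes its speed limit or range.

## Working session

There is one attempt and no reset: what is moved stays moved. The work goes in short steps, Python scripts to look and compute and a tool call to move; the robot and the scene stay as the last step left them, time stands still between calls to the robot, and variables do not carry over. Pictures are saved under pics/ and viewed, and the job is handed in when it is done.

Besides the shell and the picture viewer there is one more tool, called after "Request:" in YAML: its name, and indented under it one key for each argument. send_rows: Moves the arm, as the interface text tells. Its arguments: {"type":"object","properties":{"increments":{"type":"array"},"grip":{"type":"number"}},"required":["increments"]}

```bash
ls; mkdir -p pics
python3 - <<'E'
from workcell import *
import cv2,numpy as np
o=get_obs();print({k:np.round(v,3) for k,v in o.items()})
for n in ["top","side"]:
    c=camera(n);np.savez(f"pics/{n}0.npz",**c)
    cv2.imwrite(f"pics/{n}0.png",cv2.resize(c["color"][:,:,::-1],(800,600)))
    print(n,c["intrinsics"],c["dist"],np.round(c["pose"],4))
E
```

```text
pics
{'clock': np.float64(0.0), 'joint_pos': array([-1.307,  0.241,  0.004,  1.335, -0.   ,  1.571]), 'joint_vel': array([ 0.   ,  0.001, -0.001, -0.001,  0.001, -0.001]), 'tau': array([-3.0000e-03, -3.7232e+01,  2.5241e+01,  1.7000e-02, -0.0000e+00,
        0.0000e+00]), 'eef_pos': array([ 0.13 , -0.482,  0.238]), 'tool_rot': array([ 0.991,  0.132, -0.   , -0.001]), 'ft_force': array([0.226, 0.087, 1.108]), 'ft_torque': array([-0.004,  0.002, -0.02 ]), 'grip_width': np.float64(0.085)}
top [[421.20380065   0.         252.87553939]
 [  0.         421.20380065 189.93626314]
 [  0.           0.           1.        ]] [-0.1289722  0.         0.         0.         0.       ] [[ 0.0072 -0.9878  0.1554  0.321 ]
 [-0.9999 -0.0059  0.0091 -0.0636]
 [-0.008  -0.1554 -0.9878  1.2062]
 [ 0.      0.      0.      1.    ]]
side [[477.14454974   0.         259.27454919]
 [  0.         477.14454974 183.82028778]
 [  0.           0.           1.        ]] [-0.18724067  0.          0.          0.          0.        ] [[-0.745  -0.525   0.4116 -0.1062]
 [-0.6671  0.5889 -0.4562  0.6151]
 [-0.0028 -0.6144 -0.789   1.3006]
 [ 0.      0.      0.      1.    ]]
```

View pics/top0.png

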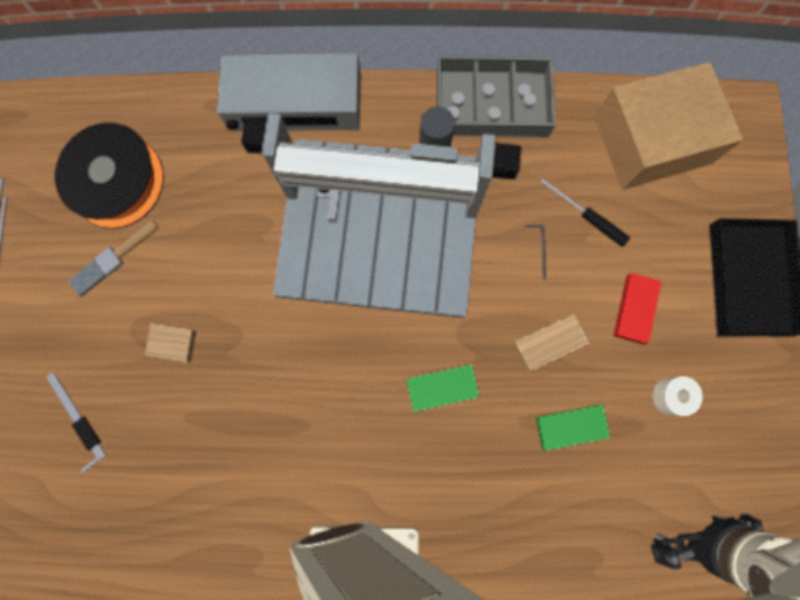

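View pics/side0.png

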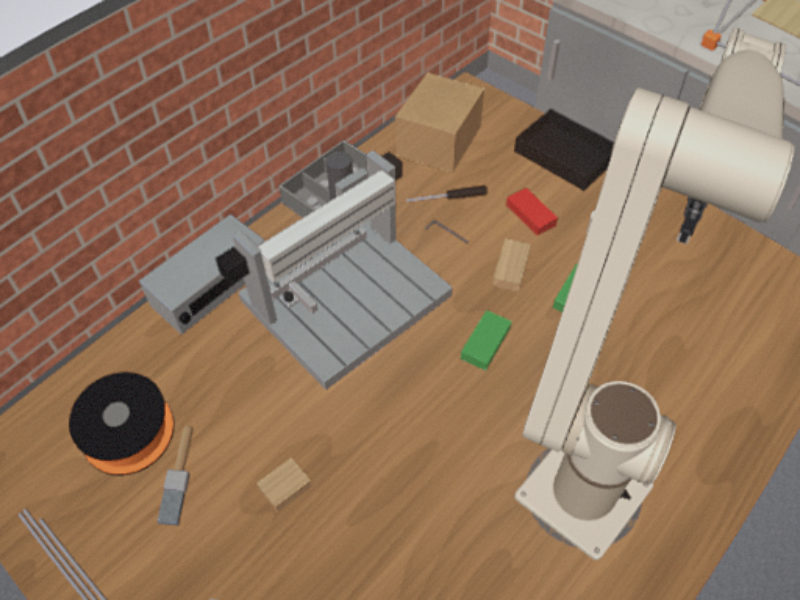

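The top view shows the router bed at about (375,250). There are two plain beech blocks: a long one at (552,342) and a short one at (170,343). The green blocks at (443,388) and (573,428) and the red one at (638,308) are decoys. I'll confirm with crops and measure.

```bash
cat > h.py <<'E'
import numpy as np,cv2
def load(f): return dict(np.load(f))
def ray(c,uv):
    uv=np.asarray(uv,float).reshape(-1,1,2)
    n=cv2.undistortPoints(uv,c["intrinsics"],c["dist"]).reshape(-1,2)
    d=np.c_[n,np.ones(len(n))]@c["pose"][:3,:3].T
    return c["pose"][:3,3],d
def onplane(c,uv,z):
    o,d=ray(c,uv);t=(z-o[2])/d[:,2];return o+d*t[:,None]
def cloud(c):
    h,w=c["z_map"].shape;u,v=np.meshgrid(np.arange(w),np.arange(h))
    o,d=ray(c,np.c_[u.ravel(),v.ravel()]);p=o+d*c["z_map"].reshape(-1,1)
    return p.reshape(h,w,3)
def proj(c,P):
    T=np.linalg.inv(c["pose"]);r=cv2.Rodrigues(T[:3,:3])[0]
    return cv2.projectPoints(np.asarray(P,float).reshape(-1,1,3),r,T[:3,3],c["intrinsics"],c["dist"])[0].reshape(-1,2)
E
python3 - <<'E'
from h import *
t=load("pics/top0.npz");s=load("pics/side0.npz")
def crop(c,x0,y0,x1,y1,k): return cv2.resize(c["color"][y0:y1,x0:x1,::-1],None,fx=k,fy=k,interpolation=cv2.INTER_CUBIC)
cv2.imwrite("pics/c1.png",crop(t,150,60,350,210,4))
cv2.imwrite("pics/c2.png",np.hstack([crop(t,320,190,390,250,5),crop(t,80,190,150,250,5)]))
cv2.imwrite("pics/c3.png",crop(s,140,80,300,200,5))
P=cloud(t)
for nm,(x0,y0,x1,y1) in dict(long=(325,195,382,242),short=(88,200,130,237)).items():
    p=P[y0:y1,x0:x1];m=(p[...,2]>0.02)&(p[...,2]<0.045)
    q=p[m];print(nm,len(q),"z",np.median(q[:,2]))
    r=cv2.minAreaRect(q[:,:2].astype(np.float32)*1000);print(r)
    ys,xs=np.nonzero(m);print(cv2.minAreaRect(np.c_[xs+x0,ys+y0].astype(np.float32)))
# bed
m=(P[...,2]>0.035)&(P[...,2]<0.055);m[:, :170]=0;m[:,310:]=0;m[:115]=0;m[205:]=0
q=P[m];print("bed",len(q),np.median(q[:,2]));print(cv2.minAreaRect(q[:,:2].astype(np.float32)*1000))
E
```

```text
long 906 z 0.029478704079060947
((426.0611877441406, -335.192138671875), (60.775177001953125, 120.03499603271484), 24.899555206298828)
((352.6497497558594, 218.71441650390625), (21.79763412475586, 41.91852569580078), 64.53665161132812)
short 588 z 0.029019578682286218
((420.0268249511719, 362.4053039550781), (79.97978210449219, 60.99517059326172), 83.10227966308594)
((107.77999877929688, 219.03997802734375), (27.860008239746094, 21.354625701904297), 8.130102157592773)
bed 8428 0.04419257208628924
((592.012451171875, -15.777313232421875), (349.07977294921875, 206.7606201171875), 83.78785705566406)
```

View pics/c1.png

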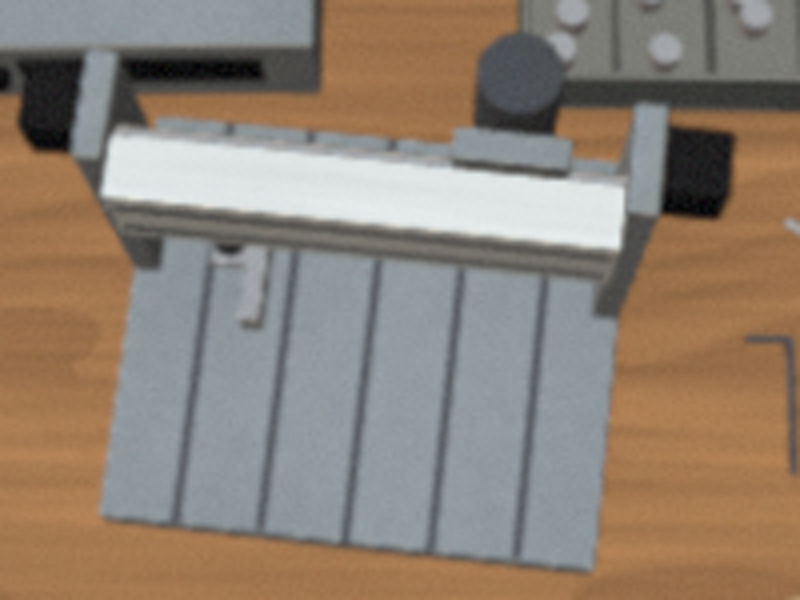

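View pics/c2.png

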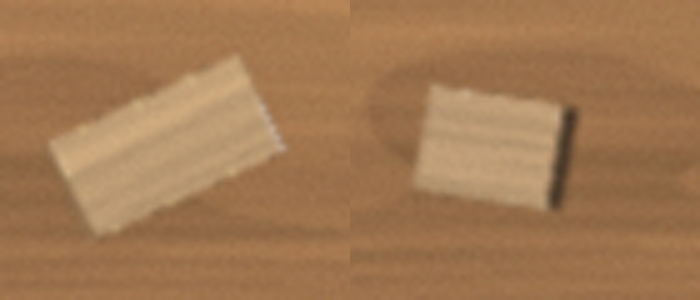

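View pics/c3.png

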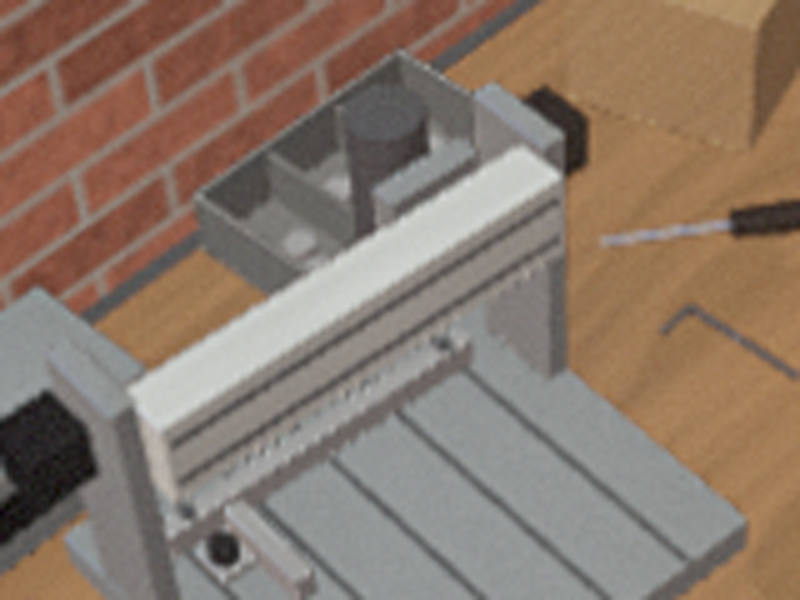

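The blank is the 60x120 mm block, centred at about (426,-335) mm. The short one measures 60x80 mm, so it is the offcut. In the crops the stop bar is at about (250,290) in c1, and the fence sits under the beam in c3. Next I'll fit the router pose.

Run:
```python
from h import *
t=load("pics/top0.npz");s=load("pics/side0.npz")
P=cloud(t);m=(P[...,2]>0.035)&(P[...,2]<0.055);m[:, :170]=0;m[:,310:]=0;m[:115]=0;m[205:]=0
q=P[m][:,:2]
a=np.deg2rad(83.79-90)
for it in range(2):
    R=np.array([[np.cos(a),np.sin(a)],[-np.sin(a),np.cos(a)]]);r=q@R.T
    # front edge line fit: min x per y-bin
    b=np.round(r[:,1]/0.004).astype(int);fx=[];fy=[]
    for k in np.unique(b):
        w=r[b==k]
        if len(w)>10: fx.append(w[:,0].min());fy.append(np.median(w[:,1]))
    fx,fy=np.array(fx),np.array(fy);k,c=np.polyfit(fy,fx,1);g=abs(fx-k*fy-c)<.003;k,c=np.polyfit(fy[g],fx[g],1)
    a-=np.arctan(k)
print("yaw deg",np.rad2deg(a),"front x",c)
rr=r[r[:,0]<c+.12]
b=np.round(rr[:,0]/0.004).astype(int)
lo=[rr[b==k][:,1].min() for k in np.unique(b)];hi=[rr[b==k][:,1].max() for k in np.unique(b)]
print("y lo/hi",np.median(lo),np.median(hi))
R=np.array([[np.cos(a),np.sin(a)],[-np.sin(a),np.cos(a)]])
org=R.T@np.array([c+.14,(np.median(lo)+np.median(hi))/2]);print("router org",org)
np.savez("router.npz",a=a,org=org)
for nm,c0 in (("top",t),("side",s)):
    Q=cloud(c0);L=(Q[...,:2]-org)@R.T
    m0=(abs(L[...,0])<.17)&(abs(L[...,1])<.15)
    zb=Q[...,2][m0&(abs(Q[...,2]-.045)<.006)&(L[...,0]<0)];print(nm,"bed z",np.median(zb))
    m=m0&(Q[...,2]>.064)&(Q[...,2]<.078)
    ys,xs=np.nonzero(m)
    A=L[m];st=A[(A[:,0]<.09)];fe=A[A[:,0]>=.09]
    for n,B in(("lowx",st),("highx",fe)):
        if len(B):print(nm,n,len(B),"x",np.percentile(B[:,0],[0,5,50,95,100]).round(4),"y",np.percentile(B[:,1],[0,5,50,95,100]).round(4))
    if nm=="side":
        for i in range(0,len(A),6): print(np.round(np.r_[A[i],Q[m][i,2]]*1000).astype(int),end=";")
```

```text
yaw deg -6.008764178260059 front x 0.4881078958862406
y lo/hi -0.12696194981753864 0.2182947451854153
router org [ 0.62943739 -0.0203352 ]
top bed z 0.04431275836670534
top lowx 110 x [0.0021 0.0046 0.0334 0.0559 0.0569] y [0.0753 0.0758 0.0835 0.1034 0.1133]
side bed z 0.04652326402791784
side lowx 152 x [0.0055 0.009  0.0584 0.0871 0.0896] y [-0.1161  0.0659  0.0888  0.114   0.1197]
side highx 339 x [0.0901 0.0915 0.0978 0.1074 0.1122] y [-0.131  -0.114   0.01    0.1211  0.1309]
[ 107 -127   72];[ 105 -112   75];[  96 -131   67];[  93 -124   70];[  94 -111   74];[ 103 -100   70];[  90 -116   69];[ 95 -98  73];[105 -84  70];[ 91 -99  70];[ 98 -87  67];[ 98 -70  77];[103 -60  74];[ 93 -79  68];[ 96 -64  72];[ 99 -49  76];[109 -39  70];[ 88 -53  76];[101 -41  69];[108 -25  70];[ 94 -40  71];[ 97 -29  72];[109 -12  70];[ 92 -25  74];[100 -14  70];[96 -7 74];[100   7  77];[ 94 -13  66];[95  3 73];[102  15  71];[107  28  72];[92 14 74];[99 29 75];[92 10 66];[96 27 70];[104  47  74];[95 29 67];[96 40 71];[106  58  71];[96 41 66];[97 60 75];[106  74  75];[93 59 73];[102  73  72];[90 58 69];[95 78 76];[103  89  73];[90 74 72];[92 85 74];[102  98  71];[85 82 74];[96 99 73];[80 81 72];[ 96 107  74];[76 88 77];[105 117  69];[81 93 71];[67 79 72];[ 96 115  70];[72 88 69];[101 124  68];[76 94 65];[59 81 70];[ 91 116  65];[60 89 71];[ 93 130  70];[ 68 100  68];[47 81 71];[ 71 106  65];[46 90 75];[ 67 112  69];[43 92 74];[ 68 120  69];[ 56 104  67];[33 80 68];[ 52 103  64];[26 82 71];[23 88 74];[23 88 70];[17 92 73];[17 93 69];[12 93 67];
```

Request:
send_rows:
  increments:
    - [[0,0,0,0,0,-1],[0,0,0,0,0,-1],[0,0,0,0,0,-1],[0,0,0,0,0,-1],[0,0,0,0,0,-1],[0,0,0,0,0,-1],[0,0,0,0,0,-1],[0,0,0,0,0,-1]]
  grip: 0

```text
clock: 1.1
eef_pos: [0.1303, -0.4823, 0.2387]
tool_rot: [0.673, 0.74, 0.0, -0.001]
ft_force: [-0.3, 0.0, 0.7]
grip_width: 0.0852
```

Request:
send_rows:
  increments:
    - [[0,0,0,0,0,-1],[0,0,0,0,0,-0.97],[0,0,0,0,0,0]]

```text
clock: 1.48
eef_pos: [0.1303, -0.4824, 0.2388]
tool_rot: [0.54, 0.842, 0.0, -0.0]
ft_force: [-0.7, 1.0, 0.6]
grip_width: 0.0851
```

```bash
cat >> h.py <<'E'
from scipy.spatial.transform import Rotation as Ro
def delta(p,zdir=None,ydir=None,o=None):
    """shift (units of 50mm, current tool axes) and turn (units 10deg) from measured pose to target"""
    if o is None:
        from workcell import get_obs; o=get_obs()
    R=Ro.from_quat(o["tool_rot"]);M=R.as_matrix()
    print("tcp",np.round(o["eef_pos"],4),"y",np.round(M[:,1],3),"yawY",round(np.degrees(np.arctan2(M[1,1],M[0,1])),2),"z",np.round(M[:,2],3),"F",np.round(o["ft_force"],1),"w",round(float(o["grip_width"]),4),"t",round(float(o["clock"]),2))
    print("shift",np.round(M.T@(np.asarray(p)-o["eef_pos"])/.05,2))
    if zdir is not None:
        z=np.array(zdir,float);z/=np.linalg.norm(z);y=np.array(ydir,float);y-=z*(y@z);y/=np.linalg.norm(y)
        T=np.c_[np.cross(y,z),y,z]
        print("turn",np.round(np.degrees((R.inv()*Ro.from_matrix(T)).as_rotvec())/10,2))
def W(x,y,z):
    r=np.load("router.npz");a=r["a"];c,s=np.cos(a),np.sin(a)
    return np.r_[r["org"]+np.array([[c,-s],[s,c]])@[x,y],z]
def RL(p):
    r=np.load("router.npz");a=r["a"];c,s=np.cos(a),np.sin(a)
    return np.array([[c,s],[-s,c]])@(np.asarray(p)[:2]-r["org"])
A=float(np.load("router.npz")["a"]);FX=np.array([np.cos(A),np.sin(A),0]);FY=np.array([-np.sin(A),np.cos(A),0])
E
python3 -c "
from h import *
g=np.deg2rad(24.9)
delta([.426,-.335,.10],[0,0,-1],[np.cos(g),np.sin(g),0])"
```

```text
tcp [ 0.1303 -0.4824  0.2388] y [0.909 0.418 0.   ] yawY 24.7 z [-0.     0.001 -1.   ] F [-0.7  1.   0.6] w 0.0851 t 1.48
shift [0.2  6.6  2.78]
turn [ 0.   -0.01 -0.02]
```

Request:
send_rows:
  increments:
    - [[0.02,0.5,0.1,0,0,0],[0.03,0.9,0.3,0,0,0],[0.03,1,0.3,0,0,0],[0.03,1,0.3,0,0,0],[0.03,1,0.3,0,0,0],[0.03,1,0.3,0,0,0],[0.03,0.8,0.2,0,0,-0.02],[0,0.4,0.2,0,0,0]]

```text
clock: 2.48
eef_pos: [0.4272, -0.3339, 0.1386]
tool_rot: [0.537, 0.843, -0.0, -0.0]
ft_force: [-1.5, 0.7, 0.6]
grip_width: 0.0854
```

```bash
python3 -c "
from h import *
g=np.deg2rad(24.9)
delta([.426,-.335,.010],[0,0,-1],[np.cos(g),np.sin(g),0])
from workcell import *
for n in ['top','side']:
    c=camera(n);np.savez(f'pics/{n}1.npz',**c)
    uv=proj(c,[.426,-.335,.03])[0].astype(int);x,y=uv
    cv2.imwrite(f'pics/{n}1.png',cv2.resize(c['color'][max(y-50,0):y+50,max(x-60,0):x+60,::-1],None,fx=5,fy=5,interpolation=2))
"
```

```text
tcp [ 0.4272 -0.3339  0.1386] y [ 0.906  0.423 -0.   ] yawY 25.01 z [-0.  0. -1.] F [-1.5  0.7  0.6] w 0.0854 t 2.48
shift [-0.01 -0.03  2.57]
turn [-0.   -0.    0.01]
```

View pics/top1.png

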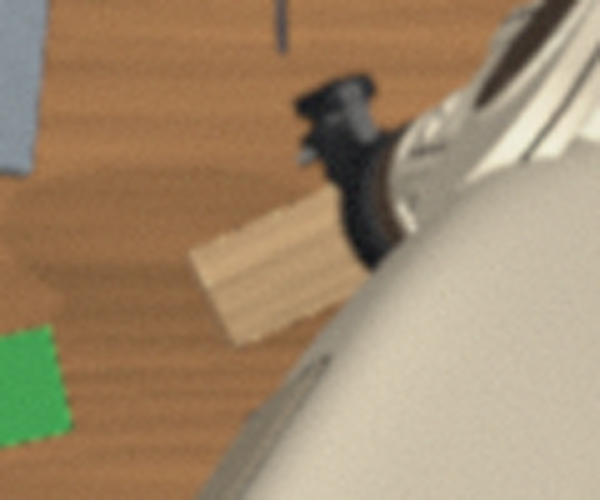

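View pics/side1.png

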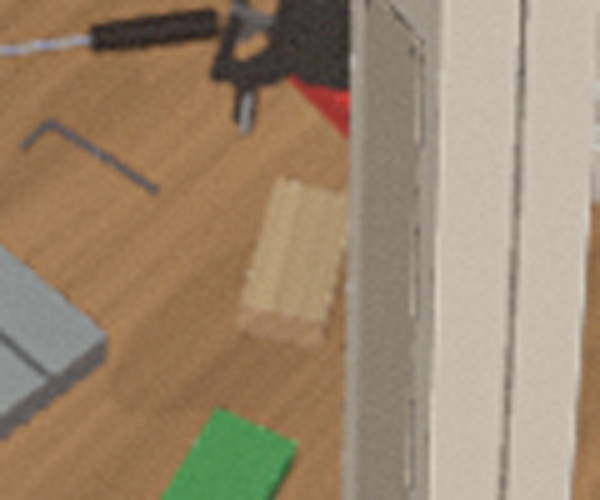

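The blank is clear of the jaws: (280,270) in the top crop and (295,265) in the side crop. The green block is a separate piece. Descending.

Request:
send_rows:
  increments:
    - [[0,-0.02,0.4,0,0,0],[0,0,0.5,0,0,0],[0,0,0.5,0,0,0],[0,0,0.4,0,0,0],[0,0,0.35,0,0,0],[0,0,0.25,0,0,0],[0,0,0.15,0,0,0],[0,0,0,0,0,0]]

```text
clock: 3.58
eef_pos: [0.4243, -0.3356, 0.0116]
tool_rot: [0.538, 0.843, -0.0, -0.0]
ft_force: [-0.1, 0.6, -1.0]
grip_width: 0.0853
```

Request:
send_rows:
  increments:
    - [[0,0,0,0,0,0],[0,0,0,0,0,0],[0,0,0,0,0,0],[0,0,0,0,0,0],[0,0,0,0,0,0],[0,0,0,0,0,0]]
  grip: 0.6

```text
clock: 4.32
eef_pos: [0.4256, -0.336, 0.0129]
tool_rot: [0.537, 0.844, -0.0, 0.001]
ft_force: [0.3, 0.7, 6.4]
grip_width: 0.059
```

Gripped at 59 mm. Lifting.

Request:
send_rows:
  increments:
    - [[0,0,-0.1,0,0,0],[0,0,-0.4,0,0,0],[0,0,-0.6,0,0,0],[0,0,-0.6,0,0,0],[0,0,-0.6,0,0,0],[0,0,-0.5,0,0,0],[0,0,-0.3,0,0,0],[0,0,0,0,0,0]]

```text
clock: 5.32
eef_pos: [0.4251, -0.3358, 0.1675]
tool_rot: [0.537, 0.843, -0.0, 0.001]
ft_force: [-0.6, 0.5, -1.7]
grip_width: 0.0587
```

```bash
python3 -c "
from h import *
print('target',W(-.075,.002,.15), 'reach',np.hypot(*W(-.075,.002,0)[:2]))
delta(W(-.075,.002,.15),[0,0,-1],FX)"
```

```text
target [ 0.55505881 -0.01049515  0.15      ] reach 0.5551580225123904
tcp [ 0.4251 -0.3358  0.1675] y [0.906 0.423 0.001] yawY 25.02 z [ 0.001 -0.001 -1.   ] F [-0.6  0.5 -1.7] w 0.0587 t 5.33
shift [4.8  5.11 0.35]
turn [0.01 0.01 3.1 ]
```

Request:
send_rows:
  increments:
    - [[0.3,0.3,0,0,0,0],[0.7,0.7,0,0,0,0],[0.8,0.8,0,0,0,0],[0.8,0.8,0,0,0,0],[0.8,0.9,0,0,0,0],[0.7,0.8,0.1,0,0,0],[0.5,0.6,0.1,0,0,0],[0.2,0.2,0.1,0,0,0]]

```text
clock: 6.32
eef_pos: [0.5541, -0.008, 0.1498]
tool_rot: [0.536, 0.844, -0.001, -0.001]
ft_force: [0.6, -0.0, -1.0]
grip_width: 0.0585
```

Request:
send_rows:
  increments:
    - [[0,0,0,0,0,0.6],[0,0,0,0,0,0.9],[0,0,0,0,0,0.9],[0,0,0,0,0,0.7],[0,0,0,0,0,0],[0,0,0,0,0,0]]

```text
clock: 7.08
eef_pos: [0.5538, -0.0107, 0.1512]
tool_rot: [0.743, 0.67, -0.001, -0.0]
ft_force: [-1.4, -0.2, -1.5]
grip_width: 0.0588
```

```bash
python3 -c "
from h import *
delta(W(-.075,.002,.060),[0,0,-1],FX)
from workcell import *
for n in ['top','side']:
    c=camera(n);np.savez(f'pics/{n}2.npz',**c)
    x,y=proj(c,W(-.05,0,.06))[0].astype(int)
    cv2.imwrite(f'pics/{n}2.png',cv2.resize(c['color'][max(y-70,0):y+70,max(x-90,0):x+90,::-1],None,fx=4,fy=4,interpolation=2))
"
```

```text
tcp [ 0.5538 -0.0107  0.1512] y [ 0.995 -0.103 -0.001] yawY -5.93 z [-0.001 -0.    -1.   ] F [-1.4 -0.2 -1.5] w 0.0588 t 7.08
shift [0.01 0.03 1.82]
turn [-0.01  0.    0.01]
```

View pics/top2.png

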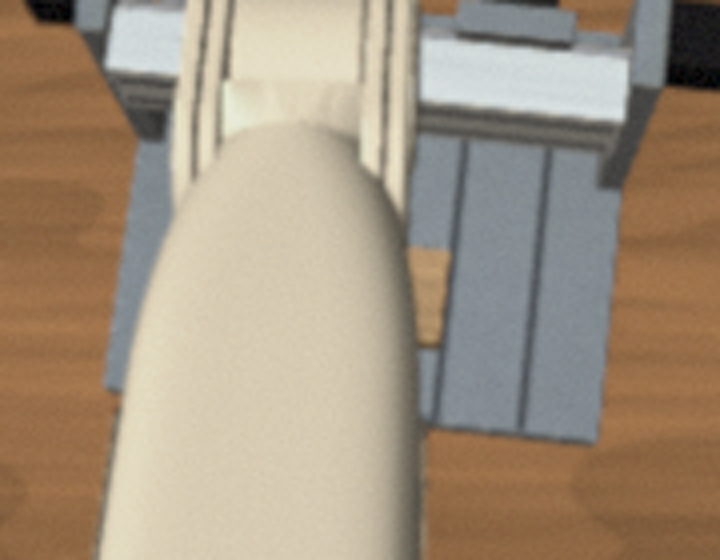

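View pics/side2.png

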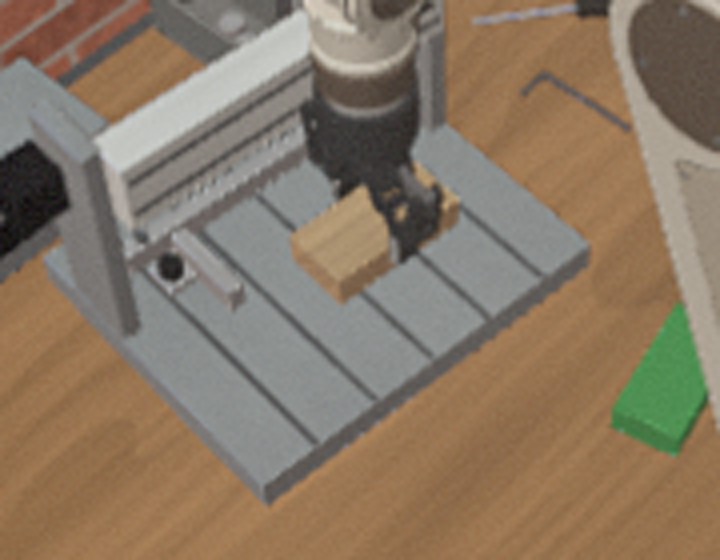

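The side view shows the blank held level and parallel to the bed at (370,240). Before lowering, I'll check how far the arm overhangs the beam.

```bash
python3 -c "
from h import *
for n in ['top','side']:
    c=load(f'pics/{n}2.npz');Q=cloud(c);q=Q.reshape(-1,3);q=q[c['z_map'].ravel()>0]
    L=np.array([*(q[:,:2]-np.load('router.npz')['org']).T]);R=np.array([[np.cos(A),np.sin(A)],[-np.sin(A),np.cos(A)]]);L=R@L
    for x in np.arange(-.14,.1,.02):
        m=(L[0]>x)&(L[0]<x+.02)&(abs(L[1]-.0)<.08)&(q[:,2]>.272)
        if m.sum(): print(n,round(x,3),m.sum(),q[m,2].min().round(3),q[m,2].max().round(3))
"
```

```text
top -0.14 692 0.541 0.619
top -0.12 726 0.541 0.609
top -0.1 633 0.565 0.605
top -0.08 657 0.516 0.599
top -0.06 470 0.518 0.593
top -0.04 37 0.56 0.58
top 0.04 10 0.272 0.277
top 0.06 84 0.272 0.278
top 0.08 88 0.274 0.302
side -0.14 303 0.433 0.62
side -0.12 1332 0.273 0.61
side -0.1 700 0.273 0.607
side -0.08 563 0.276 0.601
side -0.06 339 0.285 0.596
side -0.04 39 0.448 0.584
side 0.06 3 0.272 0.273
```

The arm stays at least 50 mm in front of the beam, so I'll lower.

Request:
send_rows:
  increments:
    - [[0,0,0.2,0,0,0],[0,0,0.4,0,0,0],[0,0,0.4,0,0,0],[0,0,0.3,0,0,0],[0,0,0.25,0,0,0],[0,0,0.15,0,0,0],[0,0,0.06,0,0,0],[0,0,0.0,0,0,0]]

```text
clock: 8.18
eef_pos: [0.5546, -0.0102, 0.064]
tool_rot: [0.743, 0.669, 0.0, 0.0]
ft_force: [-0.5, 0.4, -1.5]
grip_width: 0.0589
```

Request:
send_rows:
  increments:
    - [[0,0,0.04,0,0,0],[0,0,0,0,0,0]]

```text
clock: 8.43
eef_pos: [0.5545, -0.0102, 0.0621]
tool_rot: [0.743, 0.669, 0.0, 0.0]
ft_force: [-0.3, -0.3, -1.6]
grip_width: 0.0585
```

Request:
send_rows:
  increments:
    - [[0,0,0.04,0,0,0],[0,0,0,0,0,0]]

```text
clock: 8.68
eef_pos: [0.5543, -0.0102, 0.0597]
tool_rot: [0.743, 0.669, -0.0, -0.0]
ft_force: [-0.2, -0.0, -0.9]
grip_width: 0.0588
```

Request:
send_rows:
  increments:
    - [[0,0,0.02,0,0,0],[0,0,0,0,0,0]]

```text
clock: 8.93
eef_pos: [0.5543, -0.0102, 0.0587]
tool_rot: [0.743, 0.669, -0.0, -0.0]
ft_force: [0.0, 0.7, -1.9]
grip_width: 0.0591
```

Request:
send_rows:
  increments:
    - [[0,0,0.02,0,0,0],[0,0,0,0,0,0]]

```text
clock: 9.18
eef_pos: [0.5545, -0.0102, 0.058]
tool_rot: [0.743, 0.669, 0.0, 0.0]
ft_force: [-0.0, -0.0, 0.9]
grip_width: 0.0588
```

The blank is touching the bed: vertical force went from -1.6 to +0.9 N. Releasing and lifting.

Request:
send_rows:
  increments:
    - [[0,0,0,0,0,0],[0,0,0,0,0,0],[0,0,0,0,0,0],[0,0,0,0,0,0],[0,0,-0.2,0,0,0],[0,0,-0.4,0,0,0],[0,0,-0.5,0,0,0],[0,0,-0.5,0,0,0]]
  grip: 0

```text
clock: 10.18
eef_pos: [0.5545, -0.0102, 0.1393]
tool_rot: [0.743, 0.669, 0.0, 0.0]
ft_force: [0.6, 0.2, -0.1]
grip_width: 0.0855
```

Request:
send_rows:
  increments:
    - [[0,-0.4,-0.3,0,0,0],[0,-0.8,-0.1,0,0,0],[0,-1,0,0,0,0],[0,-1,0,0,0,0],[0,-0.6,0,0,0,0],[0,0,0,0,0,0]]

```text
clock: 10.92
eef_pos: [0.3635, 0.0098, 0.1585]
tool_rot: [0.743, 0.669, 0.0, 0.0]
ft_force: [1.7, -0.4, -0.1]
grip_width: 0.0852
```

```bash
cat > look.py <<'E'
import sys;from h import *
from workcell import *
k=sys.argv[1]
R=np.array([[np.cos(A),np.sin(A)],[-np.sin(A),np.cos(A)]]);org=np.load('router.npz')['org']
for n in ['top','side']:
    c=camera(n);np.savez(f'pics/{n}{k}.npz',**c)
    x,y=proj(c,W(0,0,.06))[0].astype(int)
    cv2.imwrite(f'pics/{n}{k}.png',cv2.resize(c['color'][max(y-70,0):y+70,max(x-90,0):x+90,::-1],None,fx=4,fy=4,interpolation=2))
    Q=cloud(c);L=(Q[...,:2]-org)@R.T
    hsv=cv2.cvtColor(c['color'],cv2.COLOR_RGB2HSV)
    wood=(hsv[...,0]>8)&(hsv[...,0]<25)&(hsv[...,1]>50)
    m=wood&(abs(L[...,0])<.14)&(abs(L[...,1])<.16)&(Q[...,2]>.067)&(Q[...,2]<.083)
    if m.sum()>20:
        (cx,cy),(w,h),an=cv2.minAreaRect((L[m]*1000).astype(np.float32));print(n,'blank',m.sum(),round(cx,1),round(cy,1),round(w,1),round(h,1),round(an,1))
E
python3 look.py 3
```

```text
top blank 918 -76.3 2.2 59.6 118.8 0.1
side blank 610 -73.8 2.5 65.2 122.6 0.6
```

View pics/side3.png

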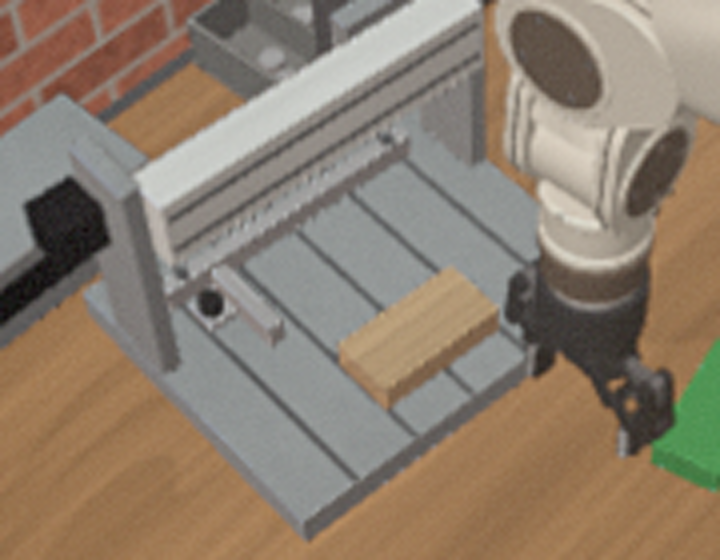

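View pics/top3.png

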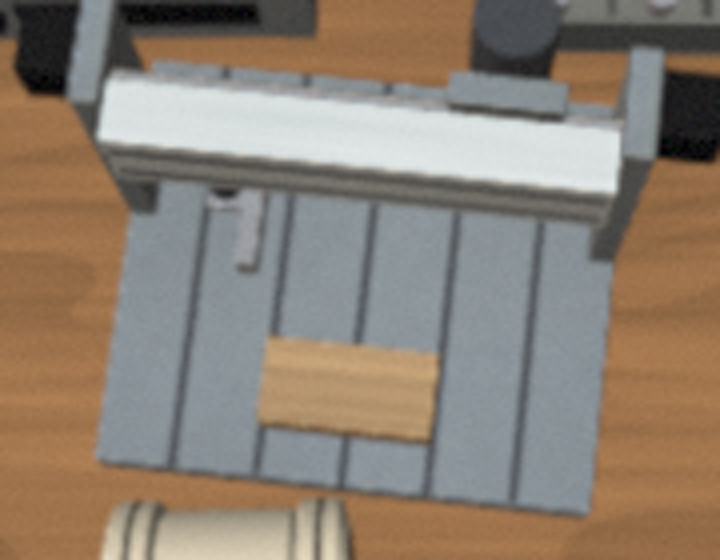

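The blank lies square on the bed at router (-75, 2) mm: (415,335) in the side crop, (350,390) in the top crop. Its left end clears the stop by about 13 mm. Now I turn the tool 90° and lean it for a two-finger push.

Request:
send_rows:
  increments:
    - [[0,0,0,0,0,-1],[0,0,0,0,0,-1],[0,0,0,0,0,-1],[0,0,0,0,0,-1],[0,0,0,0,0,-1],[0,0,0,0,0,-1],[0,0,0,0,0,-1],[0,0,0,0,0,-1]]

```text
clock: 12.02
eef_pos: [0.3671, 0.0096, 0.1581]
tool_rot: [0.136, 0.991, 0.0, 0.001]
ft_force: [0.1, 0.5, 0.1]
grip_width: 0.0856
```

Request:
send_rows:
  increments:
    - [[0,0,0,0,0,-1],[0,0,0,0,0,0]]

```text
clock: 12.28
eef_pos: [0.3667, 0.0096, 0.158]
tool_rot: [0.053, 0.999, 0.0, 0.0]
ft_force: [-0.1, 0.2, 0.5]
grip_width: 0.0854
```

```bash
python3 -c "
from h import *
l=np.deg2rad(35)
delta(W(-.135,.002,.10),np.array([0,0,-np.cos(l)])+np.sin(l)*FX,FY)"
```

```text
tcp [0.3667 0.0096 0.158 ] y [0.107 0.994 0.   ] yawY 83.89 z [ 0.001 -0.    -1.   ] F [-0.1  0.2  0.5] w 0.0854 t 12.28
shift [-2.59  0.    1.16]
turn [-0.   -3.49 -0.01]
```

Request:
send_rows:
  increments:
    - [[0,0,0,0,-0.5,0],[0,0,0,0,-0.8,0],[0,0,0,0,-0.8,0],[0,0,0,0,-0.8,0],[0,0,0,0,-0.6,0],[0,0,0,0,0,0]]

```text
clock: 13.02
eef_pos: [0.3633, 0.0097, 0.1563]
tool_rot: [0.05, 0.953, -0.015, 0.299]
ft_force: [0.0, 0.1, 0.1]
grip_width: 0.0855
```

```bash
python3 -c "
from h import *
l=np.deg2rad(35)
delta(W(-.135,.002,.09),np.array([0,0,-np.cos(l)])+np.sin(l)*FX,FY)"
```

```text
tcp [0.3633 0.0097 0.1563] y [0.105 0.994 0.001] yawY 83.96 z [ 0.568 -0.059 -0.821] F [0.  0.1 0.1] w 0.0855 t 13.03
shift [-1.42  0.    2.61]
turn [ 0.   -0.02 -0.01]
```

Request:
send_rows:
  increments:
    - [[-0.12,0,0.21,0,0,0],[-0.25,0,0.45,0,0,0],[-0.3,0,0.55,0,0,0],[-0.3,0,0.55,0,0,0],[-0.25,0,0.45,0,0,0],[-0.15,0,0.3,0,0,0],[-0.05,0,0.1,0,0,0],[0,0,0,0,0,0]]

```text
clock: 14.02
eef_pos: [0.4985, -0.0044, 0.0915]
tool_rot: [0.05, 0.953, -0.016, 0.3]
ft_force: [-0.9, 0.6, 0.5]
grip_width: 0.0851
```

```bash
python3 -c "
from h import *
l=np.deg2rad(35)
delta(W(-.135,.002,.07),np.array([0,0,-np.cos(l)])+np.sin(l)*FX,FY)"; python3 look.py 4
```

```text
tcp [ 0.4985 -0.0044  0.0915] y [0.105 0.994 0.   ] yawY 83.96 z [ 0.57 -0.06 -0.82] F [-0.9  0.6  0.5] w 0.0851 t 14.03
shift [ 0.3  -0.    0.32]
turn [ 0.   -0.01 -0.  ]
top blank 918 -76.3 2.0 118.4 59.5 89.9
side blank 591 -74.0 2.7 62.4 120.8 0.0
```

View pics/side4.png

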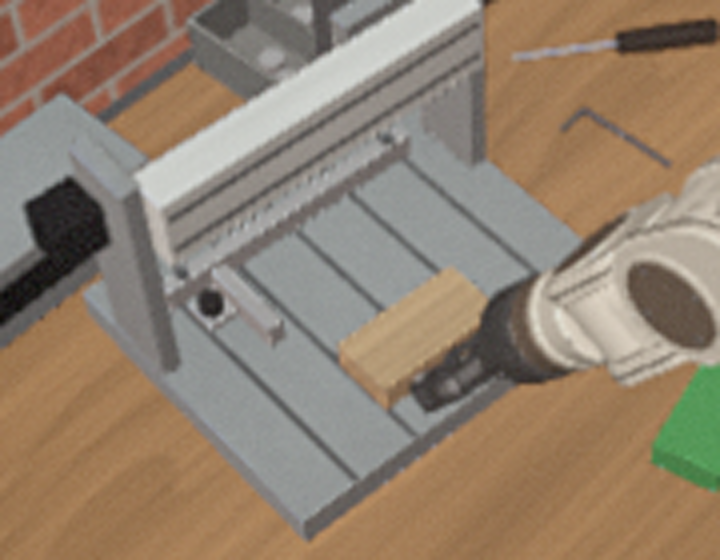

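Request:
send_rows:
  increments:
    - [[0.08,0,0.115,0,0,0],[0.08,0,0.115,0,0,0],[0.06,0,0.08,0,0,0],[0,0,0,0,0,0]]

```text
clock: 14.62
eef_pos: [0.4969, -0.0042, 0.0718]
tool_rot: [0.05, 0.953, -0.016, 0.3]
ft_force: [-0.8, -0.7, 0.3]
grip_width: 0.0852
```

Request:
send_rows:
  increments:
    - [[0.023,0,0.033,0,0,0],[0.023,0,0.033,0,0,0],[0.023,0,0.033,0,0,0],[0,0,0,0,0,0]]

```text
clock: 15.12
eef_pos: [0.4975, -0.0042, 0.0664]
tool_rot: [0.05, 0.952, -0.016, 0.3]
ft_force: [-0.3, -1.5, 0.4]
grip_width: 0.0857
```

Request:
send_rows:
  increments:
    - [[0.023,0,0.033,0,0,0],[0.023,0,0.033,0,0,0],[0,0,0,0,0,0]]

```text
clock: 15.5
eef_pos: [0.4974, -0.0042, 0.0623]
tool_rot: [0.05, 0.952, -0.016, 0.3]
ft_force: [0.8, -0.3, -0.2]
grip_width: 0.0852
```

Request:
send_rows:
  increments:
    - [[0.023,0,0.033,0,0,0],[0,0,0,0,0,0]]

```text
clock: 15.75
eef_pos: [0.4975, -0.0042, 0.0603]
tool_rot: [0.05, 0.952, -0.016, 0.3]
ft_force: [-0.7, 0.4, -0.1]
grip_width: 0.0851
```

Request:
send_rows:
  increments:
    - [[0.023,0,0.033,0,0,0],[0,0,0,0,0,0]]

```text
clock: 16.0
eef_pos: [0.4974, -0.0042, 0.0583]
tool_rot: [0.05, 0.952, -0.016, 0.3]
ft_force: [0.1, -0.2, -0.3]
grip_width: 0.0857
```

Request:
send_rows:
  increments:
    - [[0.023,0,0.033,0,0,0],[0,0,0,0,0,0]]

```text
clock: 16.25
eef_pos: [0.4975, -0.0042, 0.0563]
tool_rot: [0.05, 0.952, -0.016, 0.3]
ft_force: [-0.5, 0.2, 0.1]
grip_width: 0.0858
```

Request:
send_rows:
  increments:
    - [[0.023,0,0.033,0,0,0],[0,0,0,0,0,0]]

```text
clock: 16.5
eef_pos: [0.4975, -0.0042, 0.0543]
tool_rot: [0.05, 0.952, -0.016, 0.3]
ft_force: [-0.1, 0.1, 0.6]
grip_width: 0.0853
```

Request:
send_rows:
  increments:
    - [[0.023,0,0.033,0,0,0],[0,0,0,0,0,0]]

```text
clock: 16.75
eef_pos: [0.4975, -0.0042, 0.0523]
tool_rot: [0.05, 0.952, -0.016, 0.3]
ft_force: [-0.0, -0.5, 0.1]
grip_width: 0.0855
```

Fully open, the tips are still clear of the bed at TCP z = 0.052. From the stated geometry the leading corner is about 15–18 mm up the blank's side. Pushing forward.

Request:
send_rows:
  increments:
    - [[-0.1,0,0.07,0,0,0],[-0.1,0,0.07,0,0,0],[-0.066,0,0.046,0,0,0],[-0.066,0,0.046,0,0,0],[-0.066,0,0.046,0,0,0],[-0.066,0,0.046,0,0,0],[-0.066,0,0.046,0,0,0],[-0.066,0,0.046,0,0,0]]

```text
clock: 17.75
eef_pos: [0.5338, -0.008, 0.0524]
tool_rot: [0.05, 0.952, -0.016, 0.3]
ft_force: [-1.8, -0.4, -0.7]
grip_width: 0.0854
```

Request:
send_rows:
  increments:
    - [[-0.1,0,0.07,0,0,0],[-0.1,0,0.07,0,0,0],[-0.1,0,0.07,0,0,0],[-0.1,0,0.07,0,0,0],[-0.1,0,0.07,0,0,0],[-0.066,0,0.046,0,0,0],[0,0,0,0,0,0]]

```text
clock: 18.62
eef_pos: [0.5688, -0.0117, 0.0529]
tool_rot: [0.05, 0.952, -0.016, 0.301]
ft_force: [0.2, -0.9, -0.3]
grip_width: 0.0854
```

```bash
python3 -c "
from h import *
from workcell import get_obs
print(RL(get_obs()['eef_pos']))
l=np.deg2rad(35)
delta(W(.024,.002,.0523),np.array([0,0,-np.cos(l)])+np.sin(l)*FX,FY)"; python3 look.py 5
```

```text
[-0.06119919  0.00226744]
tcp [ 0.5688 -0.0117  0.0529] y [0.104 0.995 0.   ] yawY 84.01 z [ 0.571 -0.06  -0.819] F [ 0.2 -0.9 -0.3] w 0.0854 t 18.62
shift [-1.39 -0.01  0.99]
turn [0.   0.01 0.  ]
top blank 880 -30.4 2.2 63.3 118.5 0.0
side blank 525 -25.0 3.6 63.4 121.8 2.2
```

View pics/side5.png

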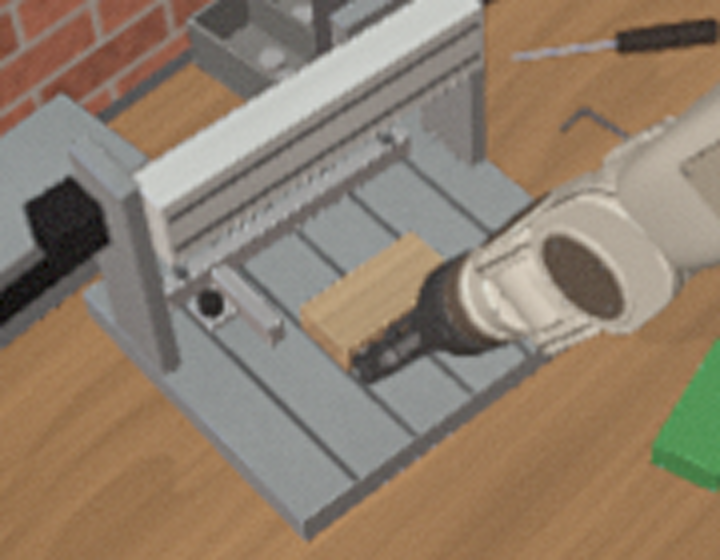

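The push is going straight: the blank is at x ≈ -29 mm, seen at (375,300) in the side crop. About 88 mm remains.

Request:
send_rows:
  increments:
    - [[-0.066,0,0.046,0,0,0],[-0.13,0,0.092,0,0,0],[-0.16,0,0.115,0,0,0],[-0.16,0,0.115,0,0,0],[-0.16,0,0.115,0,0,0],[-0.16,0,0.115,0,0,0],[-0.13,0,0.092,0,0,0],[-0.066,0,0.046,0,0,0]]

```text
clock: 19.73
eef_pos: [0.6318, -0.0183, 0.0521]
tool_rot: [0.05, 0.952, -0.016, 0.3]
ft_force: [-2.4, 0.2, 1.6]
grip_width: 0.0853
```

Request:
send_rows:
  increments:
    - [[-0.066,0,0.046,0,0,0],[0,0,0,0,0,0]]

```text
clock: 19.98
eef_pos: [0.6355, -0.0187, 0.0522]
tool_rot: [0.05, 0.952, -0.016, 0.301]
ft_force: [-0.1, -0.0, 0.3]
grip_width: 0.0854
```

```bash
python3 -c "
from h import *
from workcell import get_obs
print(RL(get_obs()['eef_pos']))
l=np.deg2rad(35)
delta(W(.024,.002,.0523),np.array([0,0,-np.cos(l)])+np.sin(l)*FX,FY)"; python3 look.py 6
```

```text
[0.00589258 0.00229845]
tcp [ 0.6355 -0.0187  0.0522] y [0.104 0.995 0.   ] yawY 84.01 z [ 0.571 -0.06  -0.819] F [-0.1 -0.   0.3] w 0.0854 t 19.98
shift [-0.3  -0.01  0.21]
turn [0. 0. 0.]
top blank 711 30.9 1.9 118.6 48.0 90.0
side blank 475 43.0 23.1 65.1 166.3 2.4
```

View pics/side6.png

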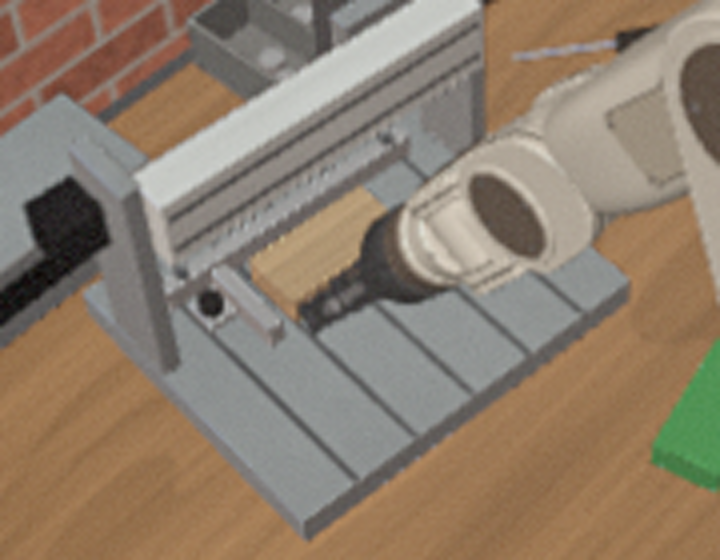

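Request:
send_rows:
  increments:
    - [[-0.05,0,0.035,0,0,0],[-0.066,0,0.046,0,0,0],[-0.066,0,0.046,0,0,0],[-0.05,0,0.035,0,0,0],[-0.033,0,0.023,0,0,0],[0,0,0,0,0,0]]

```text
clock: 20.82
eef_pos: [0.6516, -0.0204, 0.0522]
tool_rot: [0.05, 0.952, -0.016, 0.301]
ft_force: [-0.2, 0.1, -0.0]
grip_width: 0.0853
```

Request:
send_rows:
  increments:
    - [[-0.033,0,0.023,0,0,0],[0,0,0,0,0,0]]

```text
clock: 21.08
eef_pos: [0.6535, -0.0205, 0.0523]
tool_rot: [0.05, 0.952, -0.016, 0.301]
ft_force: [0.0, -0.6, -0.9]
grip_width: 0.0851
```

Request:
send_rows:
  increments:
    - [[-0.033,0,0.023,0,0,0],[0,0,0,0,0,0]]

```text
clock: 21.32
eef_pos: [0.6549, -0.0207, 0.052]
tool_rot: [0.05, 0.953, -0.016, 0.3]
ft_force: [-3.5, 0.0, 1.9]
grip_width: 0.0854
```

Request:
send_rows:
  increments:
    - [[-0.016,0,0.011,0,0,0],[0,0,0,0,0,0]]

```text
clock: 21.58
eef_pos: [0.655, -0.0207, 0.0519]
tool_rot: [0.05, 0.953, -0.016, 0.3]
ft_force: [-7.8, 0.0, 6.4]
grip_width: 0.0854
```

Request:
send_rows:
  increments:
    - [[-0.016,0,0.011,0,0,0],[0,0,0,0,0,0]]

```text
clock: 21.82
eef_pos: [0.6551, -0.0208, 0.0516]
tool_rot: [0.05, 0.953, -0.016, 0.299]
ft_force: [-12.6, 1.1, 9.3]
grip_width: 0.0853
```

The fence contact shows as a force build-up to 12.6 N with TCP motion stalled at x = 0.655. Next I back off, shut the fingers and go round to the right end.

Request:
send_rows:
  increments:
    - [[0.1,0,-0.07,0,0,0],[0.3,0,-0.21,0,0,0],[0.4,0,-0.28,0,0,0],[0.3,0,-0.21,0,0,0],[0,-0.3,0,0,0,0],[0,-0.5,0,0,0,0],[0,-0.5,0,0,0,0],[0,-0.4,0,0,0,0]]

```text
clock: 22.82
eef_pos: [0.5828, -0.1006, 0.0528]
tool_rot: [0.05, 0.952, -0.016, 0.301]
ft_force: [0.5, 0.2, 0.6]
grip_width: 0.0855
```

Request:
send_rows:
  increments:
    - [[0,-0.1,0,0,0,0],[0,0,0,0,0,0],[0,0,0,0,0,0],[0,0,0,0,0,0],[0,0,0,0,0,0],[0,0,0,0,0,0]]
  grip: 1

```text
clock: 23.58
eef_pos: [0.5851, -0.1032, 0.056]
tool_rot: [0.049, 0.951, -0.016, 0.305]
ft_force: [-1.0, -0.5, 8.6]
grip_width: 0.0003
```

```bash
python3 -c "
from h import *
from workcell import get_obs
print(RL(get_obs()['eef_pos']))
l=np.deg2rad(35)
delta(W(.045,-.090,.066),np.array([0,0,-np.cos(l)])+np.sin(l)*FX,FY)"; python3 look.py 7
```

```text
[-0.03540857 -0.08708628]
tcp [ 0.5851 -0.1032  0.056 ] y [ 0.103  0.995 -0.   ] yawY 84.11 z [ 0.578 -0.06  -0.814] F [-1.  -0.5  8.6] w 0.0003 t 23.57
shift [-1.43 -0.06  0.77]
turn [0.   0.05 0.01]
top blank 426 40.5 1.8 118.3 29.1 89.9
side blank 549 61.1 3.0 63.5 120.9 0.9
```

View pics/side7.png

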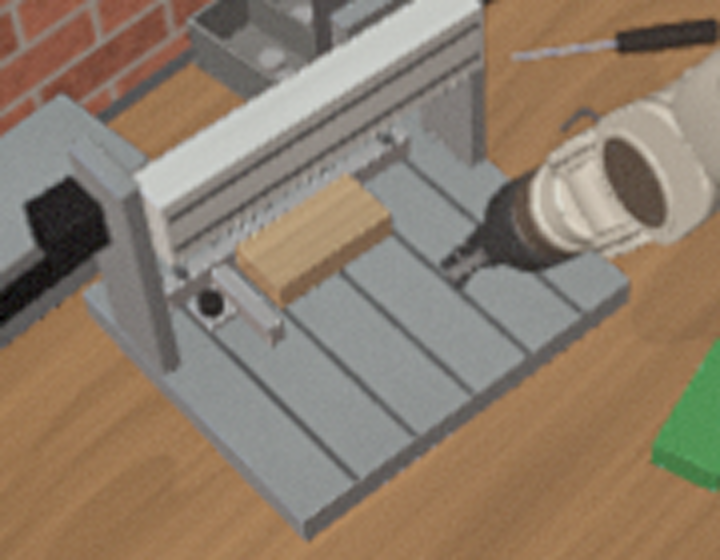

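View pics/top7.png

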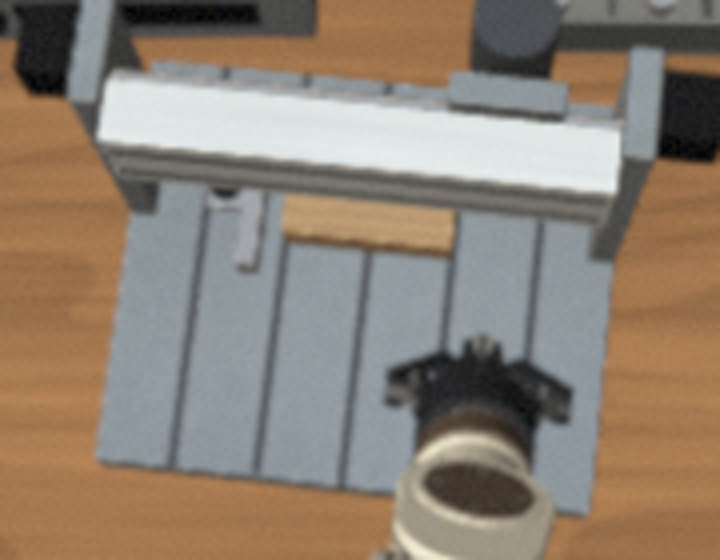

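The blank is on the fence: (315,240) in the side crop, square within about 1°, with about 13 mm left to the stop. When shut, the knuckles stick out sideways at (400,385) and (555,400) in the top crop. I'll measure that profile before pushing.

```bash
python3 -c "
from h import *
from workcell import get_obs
o=get_obs();M=Ro.from_quat(o['tool_rot']).as_matrix()
pts=[]
for n in ['top','side']:
    c=load(f'pics/{n}7.npz');q=cloud(c).reshape(-1,3);q=q[(c['z_map'].ravel()>0)&(q[:,2]>.058)];t=(q-o['eef_pos'])@M;t=t[(abs(t[:,0])<.06)&(abs(t[:,1])<.09)&(t[:,2]>-.12)&(t[:,2]<.02)]
    print(n,len(t))
    for y in range(-70,70,8):
        w=t[(t[:,1]*1000>y)&(t[:,1]*1000<=y+8)]
        if len(w)>1:
            s=w[np.argsort(-w[:,2])][:3];print(y,len(w),(s*1000).round().astype(int).tolist())
"
```

```text
top 423
-62 23 [[-11, -59, -73], [-11, -57, -81], [-11, -59, -81]]
-54 39 [[-11, -46, -58], [-10, -49, -62], [-11, -46, -65]]
-46 38 [[-11, -38, -53], [-12, -41, -54], [-11, -43, -59]]
-38 32 [[-12, -33, -42], [-10, -30, -47], [-12, -33, -50]]
-30 23 [[-14, -27, -43], [6, -29, -43], [-14, -24, -44]]
-22 11 [[-7, -19, -35], [-7, -17, -36], [-12, -22, -38]]
-14 20 [[-8, -10, -4], [-7, -8, -9], [-7, -11, -10]]
-6 29 [[-11, -4, 3], [-10, -2, 2], [-11, 1, 1]]
2 24 [[-11, 4, -1], [-12, 7, -4], [-6, 9, -6]]
10 20 [[-5, 14, -4], [-6, 12, -7], [-6, 14, -13]]
18 15 [[-8, 19, -41], [-12, 22, -43], [-6, 21, -44]]
26 27 [[-11, 30, -36], [-13, 33, -42], [-14, 27, -44]]
34 39 [[-12, 38, -49], [-13, 35, -51], [-12, 34, -55]]
42 35 [[-11, 42, -54], [-13, 45, -59], [-11, 50, -63]]
50 33 [[-12, 52, -66], [-11, 52, -70], [-12, 54, -75]]
58 15 [[-13, 60, -77], [-11, 59, -79], [-11, 62, -81]]
side 118
2 4 [[-15, 3, -4], [-11, 6, -14], [-14, 4, -15]]
10 13 [[-11, 15, -41], [-13, 14, -43], [-12, 16, -55]]
18 8 [[-8, 19, -46], [-8, 25, -48], [-6, 23, -49]]
26 7 [[-16, 30, -44], [-17, 28, -50], [-15, 27, -54]]
34 36 [[-16, 41, -58], [-15, 37, -67], [6, 41, -69]]
42 16 [[3, 42, -76], [-8, 47, -77], [7, 47, -79]]
50 23 [[-14, 57, -79], [8, 53, -80], [9, 57, -81]]
58 11 [[-15, 59, -77], [3, 61, -79], [-11, 59, -80]]
```

The finger half-width is 14 mm. The linkage would pass about 12 mm above the blank's top at the pushing pose, so it clears. Raise 13.5 mm, then advance.

Request:
send_rows:
  increments:
    - [[-0.055,0,-0.07,0,0,0],[-0.1,-0.03,-0.15,0,0,0],[-0.13,0,0.092,0,0,0],[-0.2,0,0.14,0,0,0],[-0.2,0,0.14,0,0,0],[-0.2,0,0.14,0,0,0],[-0.1,0,0.07,0,0,0],[0,0,0,0,0,0]]

```text
clock: 24.68
eef_pos: [0.6317, -0.1103, 0.0653]
tool_rot: [0.05, 0.952, -0.016, 0.3]
ft_force: [-0.1, 0.1, 0.3]
grip_width: 0.0001
```

```bash
python3 -c "
from h import *
from workcell import get_obs
print(RL(get_obs()['eef_pos']))
l=np.deg2rad(35)
delta(W(.045,-.090,.066),np.array([0,0,-np.cos(l)])+np.sin(l)*FX,FY)"
```

```text
[ 0.01166154 -0.08920443]
tcp [ 0.6317 -0.1103  0.0653] y [0.104 0.995 0.   ] yawY 84.02 z [ 0.57  -0.06  -0.819] F [-0.1  0.1  0.3] w 0.0001 t 24.68
shift [-0.55 -0.02  0.37]
turn [ 0. -0.  0.]
```

Request:
send_rows:
  increments:
    - [[-0.1,0,0.07,0,0,0],[-0.1,0,0.07,0,0,0],[-0.1,0,0.07,0,0,0],[-0.1,0,0.06,0,0,0],[-0.08,0,0.05,0,0,0],[-0.07,0,0.05,0,0,0],[0,0,0,0,0,0]]

```text
clock: 25.55
eef_pos: [0.6646, -0.1137, 0.0662]
tool_rot: [0.05, 0.952, -0.016, 0.3]
ft_force: [1.0, 0.3, 0.6]
grip_width: 0.0001
```

```bash
python3 -c "
from h import *
from workcell import get_obs
print(RL(get_obs()['eef_pos']))
l=np.deg2rad(35)
delta(W(.045,-.075,.066),np.array([0,0,-np.cos(l)])+np.sin(l)*FX,FY)";python3 look.py 8
```

```text
[ 0.04474306 -0.08921816]
tcp [ 0.6646 -0.1137  0.0662] y [ 0.104  0.995 -0.   ] yawY 84.02 z [ 0.571 -0.06  -0.819] F [1.  0.3 0.6] w 0.0001 t 25.55
shift [-0.    0.28  0.01]
turn [0. 0. 0.]
top blank 395 40.6 2.0 118.5 28.6 89.6
side blank 547 59.9 2.7 123.0 66.0 88.9
```

View pics/side8.png

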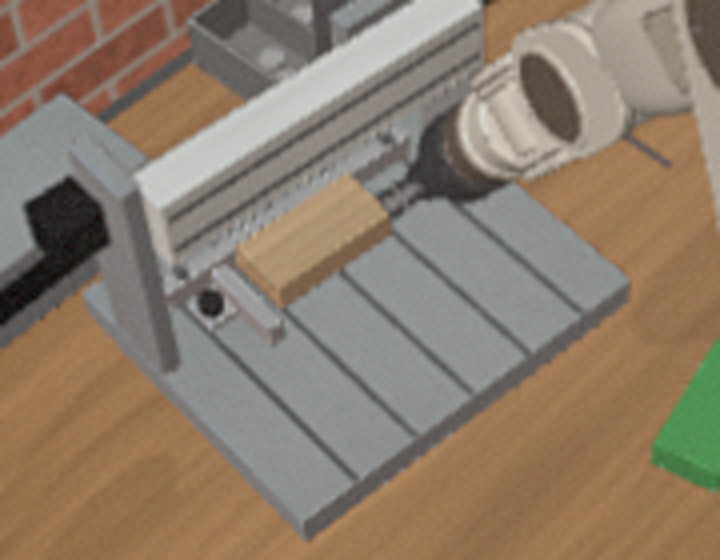

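The fingers stand beside the blank's right end at (400,190) in the side crop. Pushing slowly toward the stop.

Request:
send_rows:
  increments:
    - [[0,0.08,0,0,0,0],[0,0.08,0,0,0,0],[0,0.06,0,0,0,0],[0,0.06,0,0,0,0],[0,0.06,0,0,0,0],[0,0.06,0,0,0,0],[0,0.04,0,0,0,0],[0,0,0,0,0,0]]

```text
clock: 26.65
eef_pos: [0.6665, -0.0917, 0.0661]
tool_rot: [0.05, 0.952, -0.016, 0.3]
ft_force: [0.4, -0.2, -0.0]
grip_width: 0.0
```

Request:
send_rows:
  increments:
    - [[0,0.04,0,0,0,0],[0,0,0,0,0,0]]

```text
clock: 26.9
eef_pos: [0.6667, -0.0898, 0.0661]
tool_rot: [0.05, 0.952, -0.016, 0.3]
ft_force: [-0.5, -1.7, -0.2]
grip_width: 0.0001
```

Request:
send_rows:
  increments:
    - [[0,0.02,0,0,0,0],[0,0,0,0,0,0]]

```text
clock: 27.15
eef_pos: [0.6669, -0.0888, 0.0661]
tool_rot: [0.05, 0.952, -0.016, 0.3]
ft_force: [-0.2, -0.7, -0.1]
grip_width: -0.0
```

```bash
python3 -c "
from h import *
from workcell import get_obs
print(RL(get_obs()['eef_pos']))";python3 look.py 9
```

```text
[ 0.04437749 -0.06417696]
top blank 370 40.7 7.2 120.8 28.9 89.7
side blank 509 59.9 11.5 121.8 65.0 88.7
```

View pics/side9.png

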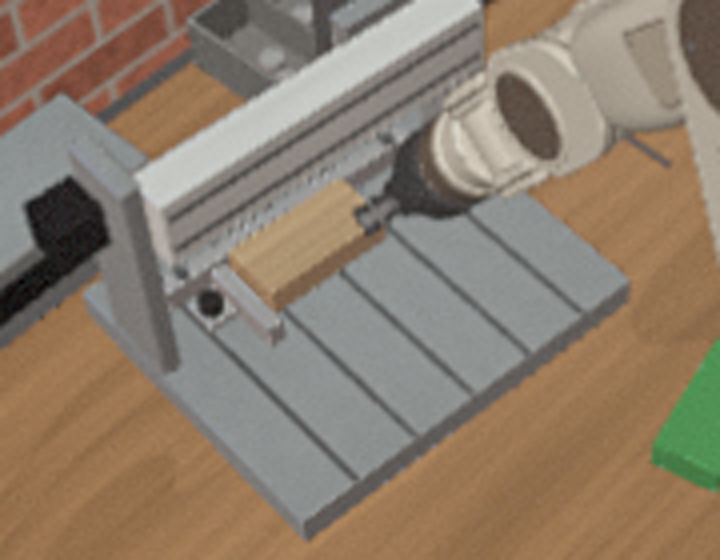

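Request:
send_rows:
  increments:
    - [[0,0.02,0,0,0,0],[0,0.02,0,0,0,0],[0,0,0,0,0,0]]

```text
clock: 27.62
eef_pos: [0.6671, -0.0867, 0.0661]
tool_rot: [0.05, 0.952, -0.016, 0.3]
ft_force: [-0.9, -0.7, 1.1]
grip_width: -0.0002
```

Request:
send_rows:
  increments:
    - [[0,0.02,0,0,0,0],[0,0,0,0,0,0]]

```text
clock: 27.88
eef_pos: [0.6672, -0.0857, 0.0661]
tool_rot: [0.05, 0.952, -0.016, 0.3]
ft_force: [1.0, -2.4, 0.2]
grip_width: -0.0002
```

Request:
send_rows:
  increments:
    - [[0,0.02,0,0,0,0],[0,0,0,0,0,0]]

```text
clock: 28.12
eef_pos: [0.6673, -0.0848, 0.0661]
tool_rot: [0.05, 0.952, -0.016, 0.3]
ft_force: [-0.4, -0.8, 0.3]
grip_width: 0.0001
```

Request:
send_rows:
  increments:
    - [[0,0.02,0,0,0,0],[0,0,0,0,0,0]]

```text
clock: 28.38
eef_pos: [0.6674, -0.0837, 0.0661]
tool_rot: [0.05, 0.952, -0.016, 0.3]
ft_force: [-1.1, -0.6, 0.2]
grip_width: 0.0003
```

Request:
send_rows:
  increments:
    - [[0,0.01,0,0,0,0],[0,0,0,0,0,0]]

```text
clock: 28.62
eef_pos: [0.6674, -0.0833, 0.0661]
tool_rot: [0.05, 0.952, -0.016, 0.3]
ft_force: [-0.2, -1.3, 1.6]
grip_width: -0.0004
```

Request:
send_rows:
  increments:
    - [[0,0.01,0,0,0,0],[0,0,0,0,0,0]]

```text
clock: 28.88
eef_pos: [0.6675, -0.0828, 0.0661]
tool_rot: [0.05, 0.952, -0.016, 0.3]
ft_force: [-0.7, -0.9, 0.2]
grip_width: 0.0
```

Request:
send_rows:
  increments:
    - [[0,0.01,0,0,0,0],[0,0,0,0,0,0]]

```text
clock: 29.12
eef_pos: [0.6675, -0.0823, 0.0661]
tool_rot: [0.05, 0.952, -0.016, 0.3]
ft_force: [-0.4, -1.7, 0.5]
grip_width: 0.0003
```

Request:
send_rows:
  increments:
    - [[0,0.01,0,0,0,0],[0,0,0,0,0,0]]

```text
clock: 29.38
eef_pos: [0.6676, -0.0818, 0.0661]
tool_rot: [0.05, 0.952, -0.016, 0.3]
ft_force: [-0.2, -1.1, 1.0]
grip_width: 0.0
```

Request:
send_rows:
  increments:
    - [[0,0.01,0,0,0,0],[0,0,0,0,0,0]]

```text
clock: 29.62
eef_pos: [0.6676, -0.0813, 0.0661]
tool_rot: [0.05, 0.952, -0.016, 0.3]
ft_force: [-0.6, -0.0, -0.2]
grip_width: -0.0001
```

Request:
send_rows:
  increments:
    - [[0,0.01,0,0,0,0],[0,0,0,0,0,0]]

```text
clock: 29.88
eef_pos: [0.6677, -0.081, 0.0661]
tool_rot: [0.05, 0.952, -0.016, 0.3]
ft_force: [-1.3, -1.9, -0.4]
grip_width: -0.0001
```

```bash
python3 -c "
from h import *
from workcell import get_obs
print(RL(get_obs()['eef_pos']))";python3 look.py 10; python3 -c "
from h import *
for n in ['top','side']:
    out=[]
    for k in ['0','10']:
        c=load(f'pics/{n}{k}.npz');x,y=proj(c,W(.06,.06,.07))[0].astype(int);out.append(cv2.resize(c['color'][y-22:y+32,x-25:x+25,::-1],None,fx=8,fy=8,interpolation=2))
    cv2.imwrite(f'pics/cmp{n}.png',np.hstack(out))"
```

```text
[ 0.04435953 -0.05637879]
top blank 369 41.0 16.0 121.0 29.0 90.0
side blank 502 60.9 31.2 151.9 64.4 89.2
```

View pics/cmptop.png

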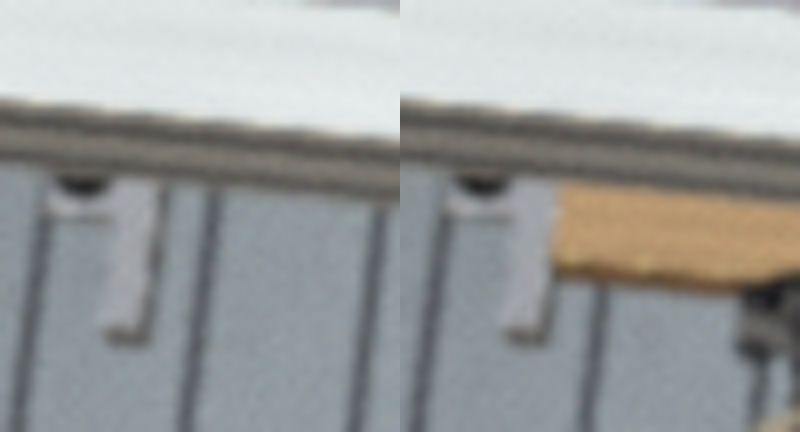

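View pics/cmpside.png

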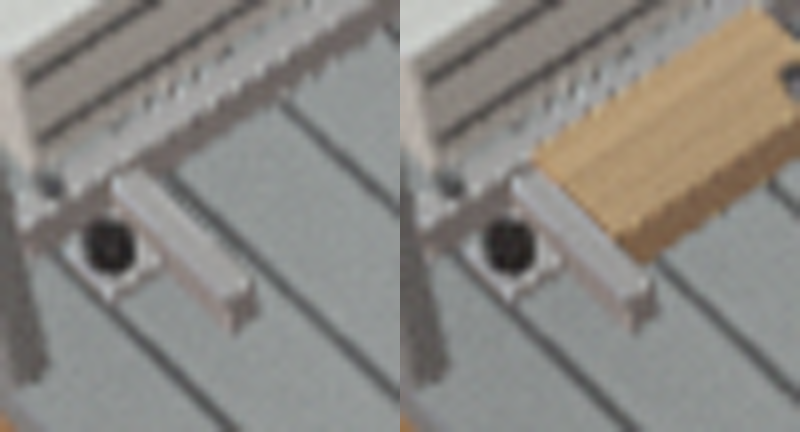

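The stop is unmoved: in the before/after crops it sits at (130,260) and (530,260). The blank looks to be at it. I'll keep going in half-millimetre steps until I feel contact.

Request:
send_rows:
  increments:
    - [[0,0.01,0,0,0,0],[0,0,0,0,0,0]]

```text
clock: 30.22
eef_pos: [0.6677, -0.081, 0.0661]
tool_rot: [0.05, 0.952, -0.016, 0.3]
ft_force: [-1.4, -3.9, 1.2]
grip_width: -0.0002
```

Request:
send_rows:
  increments:
    - [[0,0.01,0,0,0,0],[0,0,0,0,0,0]]

```text
clock: 30.48
eef_pos: [0.6677, -0.081, 0.0661]
tool_rot: [0.05, 0.952, -0.017, 0.3]
ft_force: [-1.2, -5.0, 0.6]
grip_width: 0.0001
```

Request:
send_rows:
  increments:
    - [[0,0.01,0,0,0,0],[0,0,0,0,0,0]]

```text
clock: 30.72
eef_pos: [0.6676, -0.081, 0.0661]
tool_rot: [0.051, 0.952, -0.017, 0.3]
ft_force: [-0.7, -6.6, 1.8]
grip_width: -0.0003
```

Firm contact with the stop: TCP stalled at y = -0.081 while the force rose to only 6.6 N, well under 18 N. Backing away sideways, then out, then I'll open and make a light final seating push on the fence.

Request:
send_rows:
  increments:
    - [[0,-0.03,0,0,0,0],[0,-0.1,0,0,0,0],[0,-0.2,0,0,0,0],[0,-0.1,0,0,0,0],[0.2,0,-0.14,0,0,0],[0.4,0,-0.28,0,0,0],[0.4,0,-0.28,0,0,0],[0.4,0,-0.28,0,0,0]]

```text
clock: 31.72
eef_pos: [0.5788, -0.0914, 0.0658]
tool_rot: [0.05, 0.953, -0.015, 0.3]
ft_force: [0.4, -0.3, 1.5]
grip_width: -0.0001
```

Request:
send_rows:
  increments:
    - [[0.1,0.2,-0.07,0,0,0],[0,0.4,0,0,0,0],[0,0.5,0,0,0,0],[0,0.4,0,0,0,0],[0,0.2,0,0,0,0],[0,0,0,0,0,0]]
  grip: 0

```text
clock: 32.48
eef_pos: [0.5838, -0.0058, 0.0663]
tool_rot: [0.049, 0.952, -0.015, 0.301]
ft_force: [-0.6, -0.2, -0.5]
grip_width: 0.0856
```

```bash
python3 -c "
from h import *
from workcell import get_obs
print(RL(get_obs()['eef_pos']))
l=np.deg2rad(35)
delta(W(.015,.008,.0523),np.array([0,0,-np.cos(l)])+np.sin(l)*FX,FY)";python3 look.py 11
```

```text
[-0.04693655  0.00972399]
tcp [ 0.5838 -0.0058  0.0663] y [ 0.103  0.995 -0.   ] yawY 84.11 z [ 0.571 -0.059 -0.819] F [-0.6 -0.2 -0.5] w 0.0856 t 32.48
shift [-0.85 -0.04  0.94]
turn [0.01 0.   0.01]
top blank 423 40.7 17.3 118.9 29.3 89.8
side blank 537 61.6 18.7 122.6 64.1 88.6
```

View pics/side11.png

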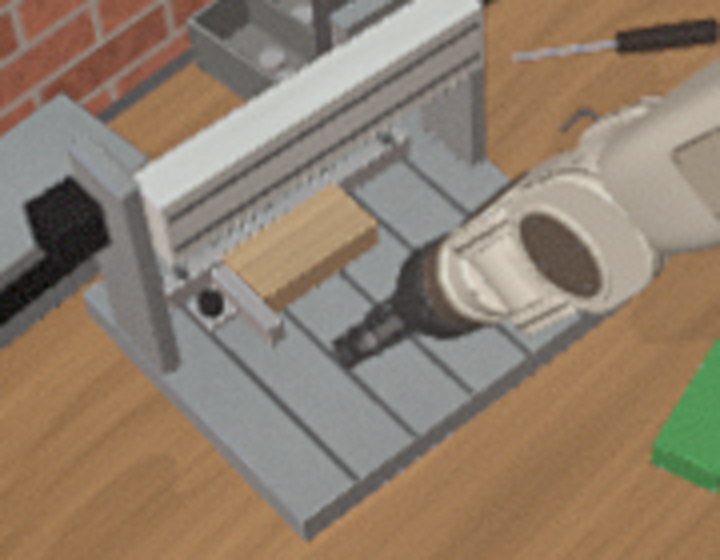

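The blank sits in the corner at (300,245). Now the final seating push on the fence.

Request:
send_rows:
  increments:
    - [[0.08,-0.04,0.11,0,0,0],[0.08,0,0.12,0,0,0],[-0.15,0,0.1,0,0,0],[-0.2,0,0.14,0,0,0],[-0.25,0,0.18,0,0,0],[-0.2,0,0.14,0,0,0],[-0.15,0,0.1,0,0,0],[-0.05,0,0.03,0,0,0]]

```text
clock: 33.58
eef_pos: [0.6444, -0.0151, 0.0527]
tool_rot: [0.05, 0.952, -0.016, 0.301]
ft_force: [-0.1, -0.8, 0.5]
grip_width: 0.0852
```

Request:
send_rows:
  increments:
    - [[-0.06,0,0.042,0,0,0],[-0.033,0,0.023,0,0,0],[0,0,0,0,0,0]]

```text
clock: 33.95
eef_pos: [0.6492, -0.0156, 0.0525]
tool_rot: [0.05, 0.952, -0.016, 0.3]
ft_force: [-0.4, 0.2, -0.2]
grip_width: 0.0849
```

```bash
python3 -c "
from h import *
from workcell import get_obs
print(RL(get_obs()['eef_pos']))
delta(W(.0255,.008,.0523))"
```

```text
[0.01917903 0.00678988]
tcp [ 0.6492 -0.0156  0.0525] y [0.104 0.995 0.   ] yawY 84.02 z [ 0.57  -0.06  -0.819] F [-0.4  0.2 -0.2] w 0.0849 t 33.95
shift [-0.1   0.02  0.08]
```

Request:
send_rows:
  increments:
    - [[-0.033,0,0.023,0,0,0],[-0.033,0,0.023,0,0,0],[0,0,0,0,0,0]]

```text
clock: 34.33
eef_pos: [0.6536, -0.0161, 0.0527]
tool_rot: [0.05, 0.952, -0.016, 0.3]
ft_force: [0.1, -0.7, -0.1]
grip_width: 0.0855
```

Request:
send_rows:
  increments:
    - [[-0.02,0,0.014,0,0,0],[0,0,0,0,0,0]]

```text
clock: 34.58
eef_pos: [0.6546, -0.0162, 0.0526]
tool_rot: [0.05, 0.952, -0.016, 0.3]
ft_force: [0.3, 0.2, 0.4]
grip_width: 0.0855
```

Request:
send_rows:
  increments:
    - [[-0.016,0,0.011,0,0,0],[0,0,0,0,0,0]]

```text
clock: 34.83
eef_pos: [0.6553, -0.0162, 0.0524]
tool_rot: [0.05, 0.952, -0.016, 0.3]
ft_force: [-0.2, -0.2, 1.6]
grip_width: 0.0849
```

Request:
send_rows:
  increments:
    - [[-0.016,0,0.011,0,0,0],[0,0,0,0,0,0]]

```text
clock: 35.08
eef_pos: [0.6554, -0.0163, 0.0522]
tool_rot: [0.05, 0.953, -0.016, 0.3]
ft_force: [-5.6, 0.6, 4.3]
grip_width: 0.0852
```

Request:
send_rows:
  increments:
    - [[-0.016,0,0.011,0,0,0],[0,0,0,0,0,0]]

```text
clock: 35.33
eef_pos: [0.6555, -0.0162, 0.0522]
tool_rot: [0.05, 0.953, -0.016, 0.299]
ft_force: [-10.5, 0.2, 8.3]
grip_width: 0.0853
```

Seated: the force rose to 10.5 N with no TCP motion. Withdrawing.

Request:
send_rows:
  increments:
    - [[0.05,0,-0.035,0,0,0],[0.15,0,-0.1,0,0,0],[0.4,0,-0.28,0,0,0],[0.6,0,-0.4,0,0,0],[0.6,0,-0.4,0,0,0],[0.6,0,-0.5,0,0,0],[0.4,0,-0.6,0,0,0],[0,0,-0.7,0,0,0]]

```text
clock: 36.33
eef_pos: [0.4536, 0.0045, 0.0938]
tool_rot: [0.05, 0.953, -0.016, 0.298]
ft_force: [1.0, -0.1, -0.3]
grip_width: 0.0854
```

Request:
send_rows:
  increments:
    - [[0,0,-0.6,0,0,0],[0,0,0,0,0,0],[0,0,0,0,0,0]]

```text
clock: 36.7
eef_pos: [0.4405, 0.0063, 0.1202]
tool_rot: [0.05, 0.952, -0.016, 0.301]
ft_force: [0.2, 0.6, 0.8]
grip_width: 0.0852
```

```bash
python3 look.py 12; python3 -c "
from h import *
for n in ['top','side']:
    out=[]
    for k in ['0','12']:
        c=load(f'pics/{n}{k}.npz');x,y=proj(c,W(.06,.03,.07))[0].astype(int);out.append(cv2.resize(c['color'][y-25:y+35,x-33:x+33,::-1],None,fx=6,fy=6,interpolation=2))
    cv2.imwrite(f'pics/fin{n}.png',np.hstack(out))
c=load('pics/top12.npz');q=cloud(c).reshape(-1,3);print('offcut moved?',np.abs(c['z_map'][200:237,88:130]-load('pics/top0.npz')['z_map'][200:237,88:130]).mean())"
```

```text
top blank 430 40.5 17.4 119.0 30.0 89.9
side blank 544 62.2 31.0 67.6 148.0 1.0
offcut moved? 0.0065104156
```

View pics/finside.png

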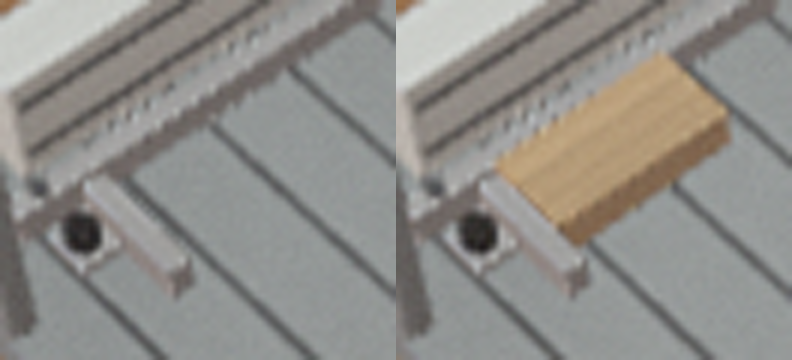

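View pics/fintop.png

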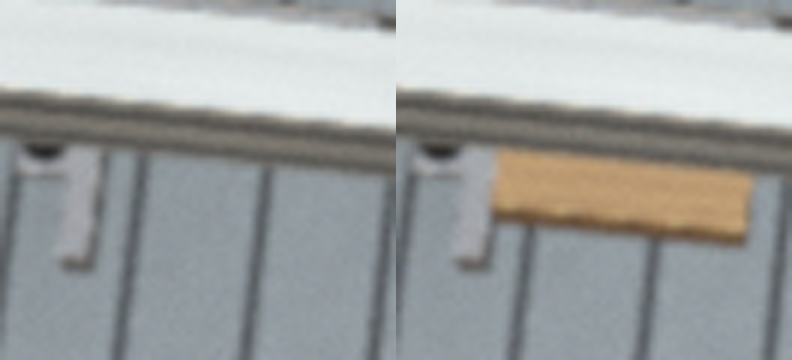

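View pics/side12.png

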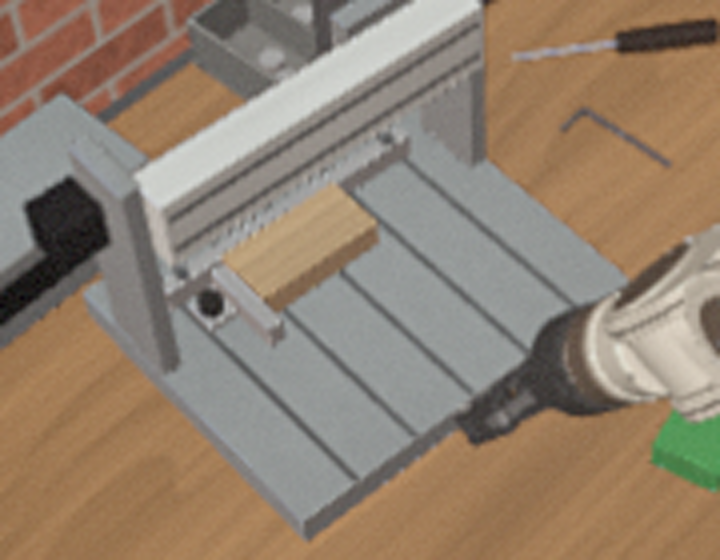

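```bash
python3 -c "
from h import *
for k in ['0','12']:
    c=load(f'pics/top{k}.npz');P=cloud(c)[200:237,88:130];m=(P[...,2]>.02)&(P[...,2]<.045);print(k,P[m].mean(0).round(4),m.sum())
from workcell import *
print(job_done())"
```

```text
0 [0.4198 0.361  0.0289] 588
12 [0.4196 0.3609 0.0289] 584
the job is handed in; nothing more can be done
None
```

The longer block is lying flat under the gantry, against the rear fence and the side stop. The gripper has let go and is clear of it. I handed the job in at about 37 s of the 72 s allowed.

**What I did:** I gripped the 60×120 mm block across its width and set it down square on the bed. I pushed it to the fence with both open fingers, leaning the tool 35°, then pushed its end to the stop with the fingers shut. A last light push seated it on the fence again.

**Last checks:**
- **Fence:** on the final push the arm stopped moving while the force rose to about 10.5 N, so the block was against it.
- **Side stop:** contact showed the same way, at no more than about 6.6 N against its roughly 18 N slip limit. The before and after pictures show it has not moved. I did not push on the stop again after the final fence push; the pictures show no gap there.
- **Squareness:** the top view puts the block's angle within about 0.1° of the router's axes.
- **Offcut:** its measured position is unchanged to 0.2 mm.

**Disagreements:**
- **Side-view fit:** the final automatic side-view fit of the block was unreliable. It gave a length of 148 mm, probably by picking up other pixels, so I relied on the top view, the contact forces and the pictures.
- **Unplanned contact:** the fingertips touched the bed lightly, about 9 N, when the fingers were shut. They had also touched the table, about 6 N, during the first grasp. Neither disturbed anything.

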